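# Clamp a rail in the cam jig

## Robot

A 6-joint arm with a two-finger parallel gripper is mounted at the origin on the work surface. World frame = base frame: x ahead of the robot, y to its left, z up, the work surface at z = 0. Lengths are in m, angles in rad, forces in N, time in s.
With the tool pointing down it reaches from about 0.25 to 0.775 m from the base axis. Payload 4 kg.
Tool frame: the origin (TCP) lies midway between the tips of the shut fingers; the grasp point (between the pads) lies 19 mm behind it (robot.tcp_to_grasp is the distance from the TCP to the grasp point, in m); z points along the fingers, y is the line along which they close (so a half turn about z gives the same grasp; the last joint's range is limited). The gripper opens to 94 mm and grips with 3 to 60 N. Pads are 16 mm wide; open, the fingers measure 119 mm over their backs; the gripper's body (75 mm by 177 mm) begins 78 mm behind the grasp point.
Start: joints at [-1.209, 0.087, 1.371, -0, 1.684, -0.103], TCP at [0.247, -0.492, 0.206] pointing down, gripper open.
Joint ranges: [-3.1, 3.1], [-0.76, 2.03], [0.27, 2.55], [-1.08, 4.22], [0.17, 2.65], [-2.57, 2.57]. Speed limits (rad/s): [2.79, 2.79, 3.14, 3.14, 3.14, 3.14].

## Interface

Orientations are given as [roll, pitch, yaw] about the fixed x, y, z axes, in that order (R = Rz(yaw) Ry(pitch) Rx(roll)).
In Python, from bench import robot, viewer gives the robot as it stands. The module is installed in compiled form; this text tells all that it offers.
- The arm moves only by the shell command python3 -m handwheel 'ROWS' [OPENING]. ROWS is JSON, a list of rows, each a list of 6 numbers: the shift along the tool's x, y, z in units of 0.2 m (1.0 is 0.2 m), then the turn, a rotation vector about the tool's x, y, z in units of 30 degrees (1.0 is 30 degrees). In form: [[x, y, z, wx, wy, wz], ...]. A call has 1 to 10 rows; each row is the pose to reach, as a shift and turn from the pose commanded when the call began, along the tool's axes at that moment; what a row does not reach only later rows make up. A row lasts 1/12 s, in which the tool goes at most 41.7 mm and 7.16 degrees, less where a joint would pass 70% of its speed; a pose out of reach is approached as far as the arm can. A call with a number of a shift or a turn outside -1 to 1 is refused whole. A call with a gripper value outside its range is refused whole. OPENING is the gripper's target within -1 to 1 (shut at 1, half-way at 0, fully open at -1), set as the call begins (- or left out, the last holds). The fingers move at their own pace and stop on an object; the grip force is fixed at half the most. Time passes only in rows, so rows that repeat a pose let the fingers close. It gives the time, the measured TCP pose, the force, the opening and the grip force at its end, in the units of the state.
- robot.get_obs(): the state, without advancing time (a new reading comes with each control period).
- viewer.snapshot(name): name is "side" or "top"; returns the picture (480x640x3 uint8, red, green, blue); there is no depth.
- viewer.calibration(name): a dict with "fx", "fy", "cx", "cy" (pixels), "k1" (the pictures are not rectified: a ray, as slopes to the right and down, at radius r is drawn at 1 + k1 r^2 times it, then the intrinsics apply), "R" (3x3) and "t" (3): a world point X has camera coordinates R X + t. Camera axes: x right, y down, z forward; pixel columns grow to the right and rows downward; lengths in m; the calibration is good to about 2 mm. A picture is of the moment at which its call begins. calibration takes no time and is no camera call.
- robot.close_job(): hands the job in; it is judged then, once.
The state is a dict: "time": time; "joint_positions": joint angles; "qvel": joint speeds; "joint_torque": joint torques, N m; "tool_pos": TCP position; "ee_rot": TCP orientation; "wrist_force": force on the tool from outside, world axes, zero at the start; "wrist_torque": the same for the moment, N m; "width": finger opening in m; "finger_force": force on a finger pad.
Only numpy, scipy, OpenCV 4.12 (cv2) and the standard library are available. Lean on these libraries where they do the work, as an engineer would, in place of code of your own. Each camera call takes 0.05 s, during which the arm holds its last target. There are 200 camera calls.

## Task

The oak rail lies loose in the clamping jig on the joiner's bench. With a fingertip, push the rail's free end until the rail butts up against the stop block; then push the two cam levers round with a finger, until both cams jam tight and hold the rail firmly against the fence, still up against the stop. Do not lift the rail, leave the tools and offcuts lying where they are, and draw clear.

Things in the scene. Friction and masses are not known exactly. Their poses are not given: they have to be found in the camera images.
- jig: The clamping jig, screwed to the bench: dark brown base board 250 (x) by 460 (y) by 18 mm. Origin on the bench surface; jig x points to the fence (away from the robot), y along the fence to the left, z up. The base spans jig x -145 to +105, y -240 to +220 mm, its top 18 mm above the bench. It carries a fence behind the rail, a stop block at the rail's right end and two cam levers in front.
- fence_face (a point): On the clamping face of the fence (jig x = +60, y = 0 mm), 12 mm above the base board. The fence is a pale wooden bar 24 mm thick, 30 mm high above the base, from jig y = -170 to +130 mm; the rail is clamped against its face.
- stop_face (a point): On the face of the stop block that the rail's right end butts against (jig x = +30, y = -130 mm), 12 mm above the base board. The block is pale wood, 30 mm high above the base, jig x -2 to +60 mm.
- cam_right: Right cam lever: pale plywood disc (radius 28 mm, centre 10 mm off the bolt) with a lever in one piece, on an upright bolt. Origin on the bolt's axis at the base board's top (jig x -33, y -80, z 18 mm). The lever points along its own -x, is 20 mm wide, its round end 125 mm from the axis; it spans 2 to 22 mm above the base, the bolt to 35 mm. Pushed on its right-hand side.
- cam_left: Left cam lever: the same, bolt at jig x -33, y +80 mm, same axes and same turning sense. Both close clockwise seen from above: from open (pointing along jig -x, to the robot) the end swings to jig +y (left). They start 0 to 0.5 rad from open and, with the rail on the fence, jam 1.3 to 1.4 rad from open, lying almost along the rail; end of travel 1.75 rad.
- cam_right_tip (a point): On the right lever, 113 mm from the bolt's axis, 12 mm above the base board. The hinges are stiff (0.15 N m): a lever stays where it is left, also when jammed. A firm push of 10 to 15 N square to the lever, 80 to 110 mm from the axis, jams the cam. The cams are waxed; closing drags the rail towards the stop.
- cam_left_tip (a point): On the left lever, 113 mm from the bolt's axis, 12 mm above the base board; push it just as the right one.
- rail: The workpiece: a loose planed oak rail, mid-brown, 60 (x) by 260 (y) by 24 mm high, 0.27 kg, with a mortise outlined in pencil on top. It lies flat on the base board between the cams and the fence, 12 to 45 mm short of the stop and a few mm off the fence, a little askew. The origin is the centre of its underside; its long axis is its y, along the fence. Its free end is the left one (+y).
- rail_mid (a point): The rail's centre, half-way up (12 mm above the base board). At jig x = +30 mm, y = 0 when the rail is fully home.
- rail_end_right (a point): The rail's corner at fence side and stop end, half-way up (rail x +30, y -130 mm). At jig x = +60, y = -130 mm when fully home.
- rail_end_left (a point): The rail's corner at fence side and free end, half-way up (rail x +30, y +130 mm). At jig x = +60, y = +130 mm when fully home.
- offcut: Bystander: a stepped pale wooden offcut, 50 by 40 by 36 mm, on the base board to the right of the right lever. Origin at the centre of its underside.
- pencil: Bystander: a flat yellow carpenter's pencil 168 by 14 by 8 mm along its x, on the bench in front of the jig's right half. Origin at the centre of its underside.
- square: Bystander: a small try square, dark wooden stock 80 by 18 by 16 mm along its x, steel blade 100 mm long along its -y, on the bench just in front of the jig between the levers. Origin under the stock's centre.
- mallet: Bystander: a wooden mallet on the bench to the left of the jig, head 85 by 125 by 62 mm high, handle 240 mm along its -x. Origin under the head's centre.
- chisel: Bystander: a chisel on the bench to the right of the jig; pale handle 130 mm along its -x, 26 mm high, steel blade along its +x, 273 mm in all. Origin at the handle's front end, on the bench.
- tape: Bystander: a black tape-measure case 62 by 62 by 36 mm, on the base board at its far right corner, beyond the stop block. Origin at the centre of its underside.
- gauge: Bystander: a wooden marking gauge, stock 26 by 62 by 56 mm high, beam 220 mm along its x, on the bench to the left of the jig, beyond the mallet. Origin under the stock's centre.

How it is judged:
On the way, in this order (a step that is already met when the one before it is completed fails the run):
1. the rail butts against the stop block (within 2.5 mm) (y of rail_end_right in the frame of jig below -0.1275 m), for 0.2 s.
2. both cams are jammed against the rail (over 6 N each) (contact force between each of cam_right, cam_left and rail above 6 N), for 0.2 s.
At the end, for the whole second after the job is handed in: The rail lies flat and at rest in its bed, its right end within 2.5 mm of the stop and both its ends within 2 mm of the fence, and both cams press on it with more than 6 N (all of step 2 and y of rail_end_right in the frame of jig below -0.1275 m and x of each of rail_end_right, rail_end_left in the frame of jig above 0.058 m and height (world z) of rail_mid below 0.034 m and linear speed of rail below 0.01 m/s); the robot touches nothing.
It fails at once if the rail is lifted more than 8 mm off the base board, or tipped (height (world z) of rail_mid above 0.038 m or angle between rail's own z axis and vertical above 0.15 rad).
It fails at once if a bystander (tool or offcut) is moved by more than 15 mm (distance of any of offcut, pencil, square, mallet, chisel, tape, gauge from where it was at the start of the episode above 0.015 m).
It also fails if it takes over 58 s, if anything falls off the work surface, if the arm or the gripper's body presses on something with over 40 N, if the wrist force passes 120 N, or if a joint passes its speed limit or range.

## Working session

There is one attempt and no reset: what is moved stays moved. The work goes in short steps, Python scripts to look and compute and a shell command to move; the robot and the scene stay as the last step left them, time stands still between calls to the robot, and variables do not carry over. Pictures are saved under pics/ and viewed, at most 10 in all, crops included, and the job is handed in when it is done.

```bash
mkdir -p pics; python3 - <<'E'
from bench import robot, viewer
import cv2
for n in ("top","side"):
    im=viewer.snapshot(n); cv2.imwrite(f"pics/{n}0.png",im[:,:,::-1])
    c=viewer.calibration(n); print(n,c)
o=robot.get_obs(); print(o["time"],o["tool_pos"],o["ee_rot"],o["width"],o["wrist_force"])
E
```

```text
top {'fx': 513.5420627005137, 'fy': 513.5420627005137, 'cx': 319.7586050029689, 'cy': 240.63314828766508, 'k1': 0.010980973220616709, 'R': array([[-0.01668708, -0.99973171, -0.01606399],
       [-0.99162669,  0.01860517, -0.12779029],
       [ 0.12805488,  0.01379703, -0.99167111]]), 't': array([0.0145667 , 0.54450409, 1.22113522])}
side {'fx': 605.9754069965456, 'fy': 605.9754069965456, 'cx': 330.6636066847132, 'cy': 244.01117978165144, 'k1': -0.10031307904060932, 'R': array([[ 0.89290837, -0.45004956,  0.01304014],
       [-0.3153633 , -0.64583411, -0.69530158],
       [ 0.32134194,  0.61672822, -0.71859979]]), 't': array([-0.50884487,  0.19640881,  1.37014556])}
0.1 [ 0.24633945 -0.49122268  0.20444656] [-3.13968985e+00 -1.65047070e-04  4.64726110e-01] 0.09364534968101362 [ 0.21237411 -1.26508352  0.0814088 ]
```

View pics/top0.png

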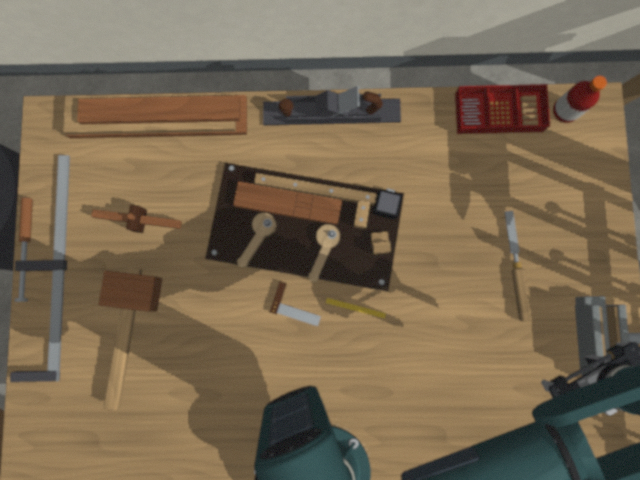

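View pics/side0.png

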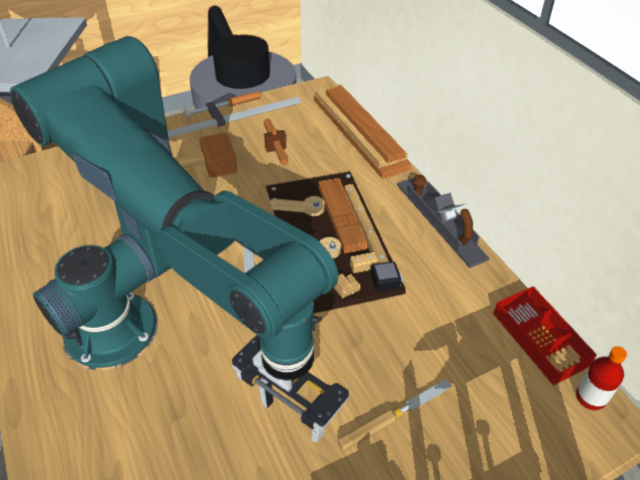

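The top view shows the jig at cols 205–405, rows 163–290: the rail spans 235–342, the stop block is near 362,213, and the cam bolts are near 265,223 and 328,237. The offcut is at 380,242, the square at 290,305 and the pencil at 358,308. I'll enlarge it.

```bash
python3 - <<'E'
import cv2
im=cv2.imread("pics/top0.png")[150:330,195:415]
cv2.imwrite("pics/c1.png",cv2.resize(im,(792,648)[:2] if 0 else (733,600),interpolation=cv2.INTER_CUBIC))
E
```

```text
(no output)
```

View pics/c1.png

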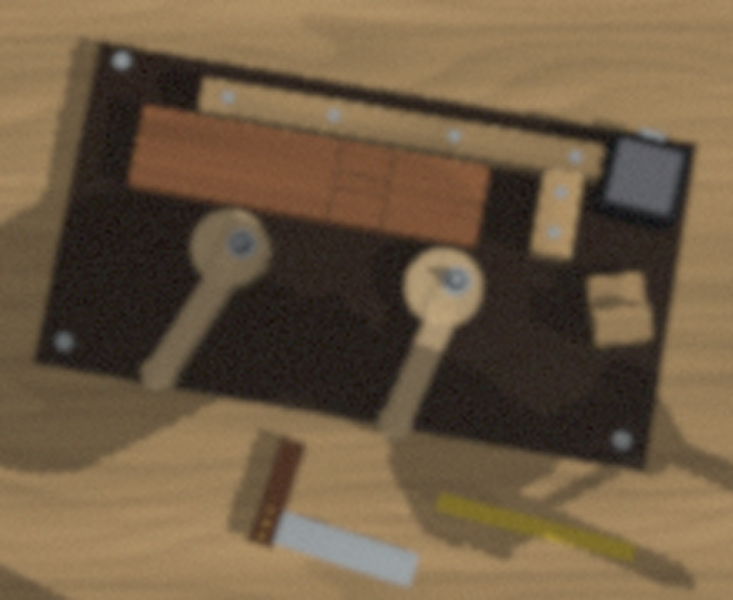

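```bash
cat > h.py <<'E'
import numpy as np, cv2
from scipy.optimize import least_squares
from bench import viewer
C={n:viewer.calibration(n) for n in("top","side")}
def proj(X,n="top"):
    c=C[n]; p=np.atleast_2d(X)@np.array(c["R"]).T+c["t"]; s=p[:,:2]/p[:,2:]
    s=s*(1+c["k1"]*(s**2).sum(1,keepdims=True)); return s*[c["fx"],c["fy"]]+[c["cx"],c["cy"]]
def at(uv,z,n="top"):
    return least_squares(lambda q:(proj([[q[0],q[1],z]],n)-uv).ravel(),[0.4,0]).x
def jw(j,P):  # jig (x,y) mm-> world
    a=P[2];j=np.atleast_2d(j)/1000.
    return np.c_[P[0]+np.cos(a)*j[:,0]-np.sin(a)*j[:,1],P[1]+np.sin(a)*j[:,0]+np.cos(a)*j[:,1]]
def wj(w,P):
    a=P[2];d=np.atleast_2d(w)-P[:2]
    return 1000*np.c_[np.cos(a)*d[:,0]+np.sin(a)*d[:,1],-np.sin(a)*d[:,0]+np.cos(a)*d[:,1]]
E
python3 - <<'E'
from h import *
c=lambda u,v:np.array([195+(u+.5)*220/733-.5,150+(v+.5)*.3-.5])
J=[[105,220],[105,-240],[-145,-240],[-145,220],[-33,80],[-33,-80],[84,130],[60,-130]]
U=np.array([c(*q) for q in[(103,42),(693,145),(645,467),(37,362),(240,242),(456,279),(203,77),(541,170)]])
Z=[.018]*4+[.053]*2+[.048]*2
f=lambda P:(proj(np.c_[jw(J,P),Z])-U).ravel()
r=least_squares(f,[.5,0,0]);P=r.x;print("jig",P.round(4));print(r.fun.reshape(-1,2).round(1).tolist())
np.save("P.npy",P)
for n,q,z in[("railTL",(145,106),.042),("TR",(490,167),.042),("BR",(478,246),.042),("BL",(129,187),.042),
 ("levLend",(157,378),.034),("levRend",(393,424),.034),("levLmid",(195,312),.04),("levRmid",(418,350),.04),("sqTop",(290,440),.016),("sqLow",(262,545),.016),("bladeEnd",(412,570),.003),("penL",(437,502),.008),("offTL",(587,277),.05),("offBL",(600,345),.03)]:
    w=at(c(*q),z);print(n,w.round(4),wj(w,P).round(1))
E
```

```text
jig [ 0.6074  0.0481 -0.1914]
[[-1.4, -0.2], [1.3, -0.8], [-0.0, 1.4], [-1.4, 0.5], [-0.1, -0.2], [0.1, -0.1], [0.2, 0.1], [1.2, -0.8]]
railTL [0.6952 0.2042] [[ 56.5 170. ]]
TR [ 0.644  -0.0508] [[ 54.7 -90.1]]
BR [ 0.5852 -0.0407] [[ -4.9 -91.4]]
BL [0.6343 0.2159] [[ -5.6 169.9]]
levLend [0.4932 0.1961] [[-140.3  123.6]]
levRend [0.4565 0.0238] [[-143.5  -52.6]]
levLmid [0.5406 0.1674] [[-88.2 104.4]]
levRmid [0.5097 0.0046] [[-87.6 -61.3]]
sqTop [0.4471 0.1006] [[-167.3   21. ]]
sqLow [0.3707 0.1216] [[-246.3   27.2]]
bladeEnd [0.3505 0.0122] [[-245.4  -84. ]]
penL [ 0.3999 -0.0071] [[-193.2  -93.7]]
offTL [ 0.5596 -0.1191] [[ -15.1 -173.2]]
offBL [ 0.512  -0.1288] [[ -60.  -191.8]]
```

```bash
cat > go.py <<'E'
import sys
from h import *
from bench import robot
from scipy.spatial.transform import Rotation as Ro
P=np.load("P.npy")
o=robot.get_obs(); R=Ro.from_euler("xyz",o["ee_rot"])
print("t %.1f jig"%o["time"],wj(o["tool_pos"][:2],P).round(1)[0],"z %.4f"%o["tool_pos"][2],"yaw-jig %.3f"%(o["ee_rot"][2]-P[2]),"F(jig)",(Ro.from_euler("z",-P[2]).apply(o["wrist_force"])).round(1),"q",np.round(o["joint_positions"],2))
if len(sys.argv)>1:
    x,y,z=map(float,sys.argv[1:4]); w=np.r_[jw([x,y],P)[0],z/1000]
    rv=(R.inv()*Ro.from_euler("xyz",[np.pi,0,P[2]+np.pi/2])).as_rotvec(degrees=True)/30
    print("shift",(R.inv().apply(w-o["tool_pos"])/.2).round(3),"turn",rv.round(3))
E
python3 -m handwheel '[[1,-0.66,0,0,0,-1],[1,-0.66,0,0,0,-1],[1,-0.66,0,0,0,-1],[1,-0.66,0,0,0,-1],[1,-0.66,0,0,0,-1],[1,-0.66,0,0,0,-1],[1,-0.66,0,0,0,-1]]' 1; python3 go.py 26 200 120
```

```text
time: 0.68
tool_pos: [0.3682, -0.2793, 0.2054]
ee_rot: [-3.141, -0.003, 0.995]
wrist_force: [-0.1, -0.1, 0.3]
width: 0.0507
finger_force: 0.0
t 0.7 jig [-172.6 -366.9] z 0.2054 yaw-jig 1.187 F(jig) [-0.1 -0.1  0.3] q [-0.77 -0.11  1.57  0.    1.69 -0.2 ]
shift [ 2.999 -0.141  0.435] turn [ 0.001 -0.005 -0.733]
```

```bash
python3 -m handwheel '[[1,-0.05,0,0,0,-0.73],[1,-0.05,0,0,0,-0.73],[1,-0.05,0,0,0,-0.73],[1,-0.05,0,0,0,-0.73],[1,-0.05,0,0,0,-0.73],[1,-0.05,0,0,0,-0.73]]' >/dev/null; python3 go.py 26 200 120
```

```text
t 1.2 jig [-105.8 -178.7] z 0.2048 yaw-jig 1.569 F(jig) [-1.1 -0.2 -0.4] q [-0.34 -0.07  1.53  0.    1.68 -0.15]
shift [1.894 0.655 0.429] turn [-0.001 -0.005 -0.004]
```

```bash
python3 -m handwheel '[[0.95,0.32,0,0,0,0],[0.95,0.32,0,0,0,0],[0.95,0.32,0,0,0,0],[0.95,0.32,0,0,0,0],[0.95,0.32,0,0,0,0],[0.95,0.32,0,0,0,0]]' >/dev/null;python3 -m handwheel '[[0.95,0.32,0,0,0,0],[0.95,0.32,0,0,0,0],[0.95,0.32,0,0,0,0],[0.95,0.32,0,0,0,0],[0.95,0.32,0,0,0,0],[0.95,0.32,0,0,0,0],[0.95,0.32,0.4,0,0,0],[0.95,0.32,0.4,0,0,0],[0.95,0.32,0.4,0,0,0]]' >/dev/null; python3 go.py 26 198 30
```

```text
t 2.4 jig [ 19.4 190.6] z 0.1129 yaw-jig 1.561 F(jig) [-1.1  0.3 -2.3] q [ 0.26  0.47  1.07 -0.    1.62  0.46]
shift [0.042 0.041 0.413] turn [-0.037  0.02  -0.019]
```

```bash
python3 -m handwheel '[[0.04,0.03,0,0,0,0],[0.04,0.03,0.2,0,0,0],[0.04,0.03,0.35,0,0,0],[0.04,0.03,0.42,0,0,0],[0.04,0.03,0.42,0,0,0],[0.04,0.03,0.42,0,0,0]]' >/dev/null; python3 go.py 26 148 30; python3 - <<'E'
from bench import viewer
import cv2
a=viewer.snapshot("top")[150:300,190:410,::-1];b=viewer.snapshot("side")[150:320,230:430,::-1]
cv2.imwrite("pics/p2.png",cv2.hconcat([cv2.resize(a,(420,300)),cv2.resize(b,(353,300))]))
E
```

```text
t 2.9 jig [ 31.2 202.6] z 0.0422 yaw-jig 1.561 F(jig) [1.6 0.2 1.3] q [ 0.26  0.53  1.13 -0.    1.48  0.46]
shift [-0.273 -0.023  0.061] turn [-0.     0.001 -0.019]
```

View pics/p2.png

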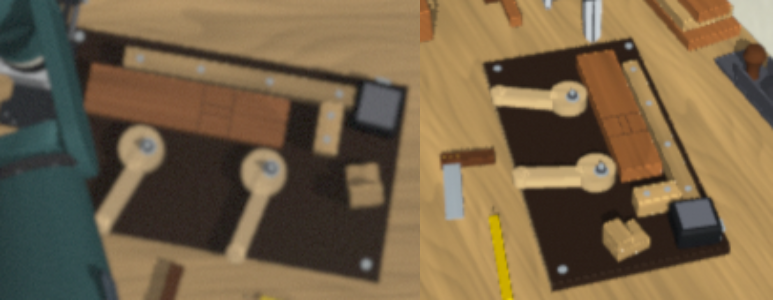

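Top view: the rail hasn't moved. Side view: the fingertip, at about (592,38) in the crop, is past the rail's free end and clear of it. Next I lower it and push along -y.

```bash
python3 -m handwheel '[[0,0,0.0,0,0,0],[0,0,0,0,0,0]]' >/dev/null; python3 go.py 28 150 30
```

```text
t 3.2 jig [ 32.  204.2] z 0.0444 yaw-jig 1.562 F(jig) [-0.6  0.1 -0.5] q [ 0.26  0.53  1.13 -0.    1.48  0.46]
shift [-0.271 -0.018  0.071] turn [ 0.008 -0.004 -0.017]
```

```bash
python3 -m handwheel '[[0,-0.02,0.07,0,0,0],[0,-0.02,0.07,0,0,0],[-0.06,-0.02,0.07,0,0,0],[-0.12,-0.02,0.07,0,0,0],[-0.16,-0.02,0.07,0,0,0],[-0.2,-0.02,0.07,0,0,0],[-0.23,-0.02,0.07,0,0,0],[-0.26,-0.02,0.07,0,0,0],[-0.28,-0.02,0.07,0,0,0],[-0.28,-0.02,0.07,0,0,0]]' >/dev/null; python3 go.py 28 138 30
```

```text
t 4.0 jig [ 26.5 146.5] z 0.0279 yaw-jig 1.561 F(jig) [ 0.3  0.  -0.6] q [ 0.19  0.48  1.24 -0.    1.42  0.39]
shift [-0.042  0.008 -0.011] turn [ 0.001  0.001 -0.019]
```

```bash
python3 -m handwheel '[[-0.01,0,0,0,0,0],[-0.02,0,0,0,0,0],[-0.03,0,0,0,0,0],[-0.04,0,0,0,0,0],[-0.045,0,0,0,0,0],[-0.05,0,0,0,0,0]]' >/dev/null; python3 go.py 28 138 30; python3 -m handwheel '[[-0.007,0,0,0,0,0],[-0.014,0,0,0,0,0],[-0.02,0,0,0,0,0],[-0.02,0,0,0,0,0]]' >/dev/null; python3 go.py
```

```text
t 4.5 jig [ 25.9 140. ] z 0.0276 yaw-jig 1.563 F(jig) [-0.5  7.4  0.3] q [0.18 0.47 1.26 0.   1.42 0.38]
shift [-0.01   0.011 -0.012] turn [ 0.    -0.008 -0.015]
t 4.9 jig [ 25.1 139.8] z 0.0278 yaw-jig 1.564 F(jig) [-1.1 13.9 -0.8] q [0.18 0.46 1.26 0.01 1.41 0.38]
```

Butted against the stop: 14 N with the fingertip holding at 139.8. I back off, lift, and go to the right-hand side of the left lever.

```bash
python3 -m handwheel '[[0.06,0,0,0,0,0],[0.06,0,0,0,0,0],[0.06,0,-0.3,0,0,0],[0.06,0,-0.3,0,0,0],[-0.2,-0.5,-0.3,0,0,0],[-0.25,-0.82,-0.3,0,0,0],[-0.25,-0.82,-0.3,0,0,0],[-0.25,-0.82,-0.3,0,0,0],[-0.25,-0.82,-0.3,0,0,0],[-0.25,-0.82,-0.3,0,0,0]]' >/dev/null; python3 go.py -138 89 30; python3 - <<'E'
from bench import viewer
import cv2
a=viewer.snapshot("top")[150:330,190:410,::-1];b=viewer.snapshot("side")[150:320,230:430,::-1]
cv2.imwrite("pics/p3.png",cv2.hconcat([cv2.resize(a,(440,360)),cv2.resize(b,(353,360))]))
E
```

```text
t 5.7 jig [-141.1   83.2] z 0.0868 yaw-jig 1.562 F(jig) [ 1.4 -0.1 -0.3] q [ 0.2   0.05  1.64 -0.    1.45  0.4 ]
shift [0.03  0.015 0.284] turn [-0.003  0.005 -0.017]
```

View pics/p3.png

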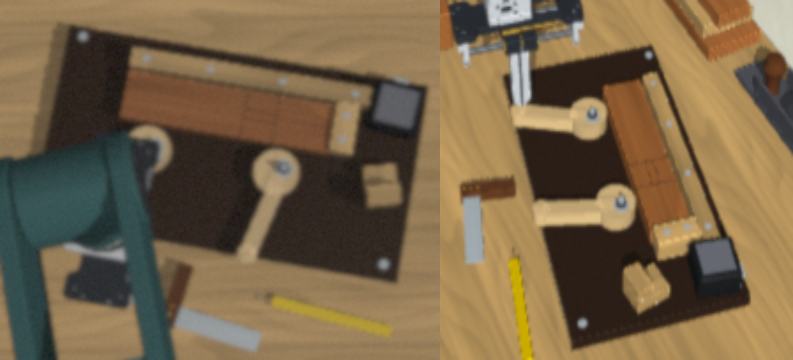

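The rail touches the stop block, the tools haven't moved, and the finger is above and to the right of the left lever's end. I'll descend and work out the arc waypoints.

```bash
python3 -m handwheel '[[0.01,0.01,0.1,0,0,0],[0.01,0.01,0.2,0,0,0],[0.01,0.01,0.28,0,0,0],[0.01,0.01,0.28,0,0,0],[0.01,0.01,0.28,0,0,0]]' >/dev/null; python3 go.py; cat > arc.py <<'E'
import sys
from h import *
from bench import robot
P=np.load("P.npy");by=float(sys.argv[1]);r=float(sys.argv[2]);p=wj(robot.get_obs()["tool_pos"][:2],P)[0]
for t in map(float,sys.argv[3:]):
    s,c=np.sin(t),np.cos(t);d=10+12.5*s+8*c
    q=np.array([-33,by])+r*np.array([-c,s])-d*np.array([s,c]);e=(q-p)/200
    print(t,q.round(0),"units",e[::-1].round(3))
E
python3 arc.py 80 95 .4 .5 .6 .7 .8 .9 1.0 1.1 1.2 1.3 1.4
```

```text
t 6.2 jig [-135.2   87. ] z 0.0308 yaw-jig 1.562 F(jig) [ 0.2  0.9 -0.1] q [ 0.2   0.12  1.69 -0.    1.33  0.4 ]
0.4 [-129.   97.] units [0.047 0.03 ]
0.5 [-127.  105.] units [0.092 0.039]
0.6 [-125.  114.] units [0.135 0.052]
0.7 [-121.  123.] units [0.178 0.07 ]
0.8 [-117.  131.] units [0.22  0.092]
0.9 [-111.  139.] units [0.26  0.119]
1.0 [-105.  147.] units [0.298 0.15 ]
1.1 [-98. 153.] units [0.332 0.185]
1.2 [-90. 160.] units [0.363 0.224]
1.3 [-82. 165.] units [0.39  0.267]
1.4 [-72. 170.] units [0.413 0.314]
```

```bash
python3 -m handwheel '[[0.047,0.03,0,0,0,0],[0.092,0.04,0,0,0,0],[0.135,0.052,0,0,0,0],[0.178,0.07,0,0,0,0],[0.22,0.092,0,0,0,0],[0.26,0.12,0,0,0,0],[0.298,0.15,0,0,0,0],[0.315,0.167,0,0,0,0],[0.332,0.185,0,0,0,0],[0.332,0.185,0,0,0,0]]' >/dev/null; python3 go.py; python3 arc.py 80 95 1.15 1.2 1.25 1.3 1.35 1.4 1.45
```

```text
t 7.0 jig [-98. 154.] z 0.0316 yaw-jig 1.562 F(jig) [-0.4 -0.4  1.3] q [0.29 0.25 1.53 0.   1.35 0.49]
1.15 [-94. 157.] units [0.013 0.018]
1.2 [-90. 160.] units [0.028 0.038]
1.25 [-86. 162.] units [0.042 0.059]
1.3 [-82. 165.] units [0.055 0.081]
1.35 [-77. 167.] units [0.067 0.104]
1.4 [-72. 170.] units [0.078 0.128]
1.45 [-68. 171.] units [0.087 0.152]
```

```bash
python3 -m handwheel '[[0.013,0.018,0,0,0,0],[0.028,0.038,0,0,0,0],[0.035,0.049,0,0,0,0],[0.042,0.059,0,0,0,0],[0.048,0.07,0,0,0,0],[0.055,0.081,0,0,0,0],[0.055,0.081,0,0,0,0]]' >/dev/null; python3 go.py; python3 - <<'E'
from bench import viewer
import cv2
a=viewer.snapshot("top")[150:330,190:410,::-1];b=viewer.snapshot("side")[150:320,230:430,::-1]
cv2.imwrite("pics/p4.png",cv2.hconcat([cv2.resize(a,(440,360)),cv2.resize(b,(353,360))]))
E
```

```text
t 7.6 jig [-82.4 163.9] z 0.0312 yaw-jig 1.562 F(jig) [-1.3 -2.5  2.1] q [ 0.29  0.29  1.48 -0.    1.37  0.49]
```

View pics/p4.png

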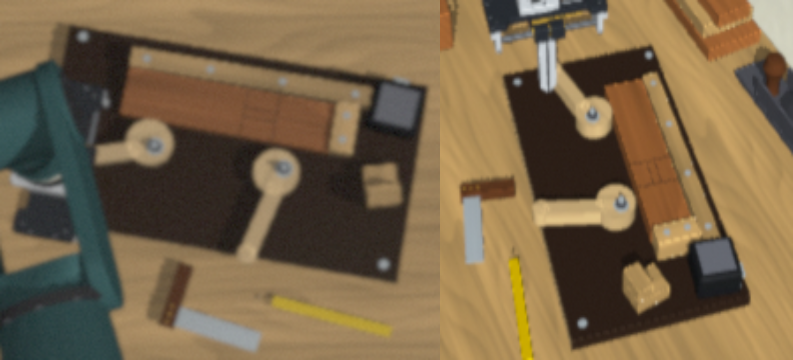

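The left lever has swung to about 1.2 rad with the rail still on the stop. I carry on pushing, mostly along jig +x (tool y).

```bash
python3 -m handwheel '[[0.006,0.011,0,0,0,0],[0.012,0.023,0,0,0,0],[0.017,0.035,0,0,0,0],[0.022,0.047,0,0,0,0],[0.022,0.047,0,0,0,0]]' >/dev/null; python3 go.py;  python3 -m handwheel '[[0.004,0.012,0,0,0,0],[0.008,0.024,0,0,0,0],[0.008,0.024,0,0,0,0]]' >/dev/null; python3 go.py
```

```text
t 8.2 jig [-74.6 167.3] z 0.0310 yaw-jig 1.562 F(jig) [-6.  -5.3  3.8] q [ 0.29  0.31  1.46 -0.    1.38  0.49]
t 8.4 jig [-71.7 168.5] z 0.0310 yaw-jig 1.562 F(jig) [-11.1  -5.6   7.4] q [0.29 0.32 1.44 0.   1.38 0.49]
```

```bash
python3 -m handwheel '[[0.001,0.007,0,0,0,0],[0.002,0.014,0,0,0,0],[0.002,0.014,0,0,0,0],[0.002,0.014,0,0,0,0]]' >/dev/null; python3 go.py
```

```text
t 8.7 jig [-70.4 169. ] z 0.0310 yaw-jig 1.563 F(jig) [-14.4  -6.3   8.8] q [0.29 0.33 1.44 0.   1.39 0.49]
```

Jammed at 15.7 N. I retreat and move to the right side of the right lever.

```bash
python3 -m handwheel '[[0,-0.06,0,0,0,0],[0,-0.12,0,0,0,0],[0,-0.12,-0.3,0,0,0],[0,-0.12,-0.3,0,0,0],[-0.9,-0.33,-0.3,0,0,0],[-0.9,-0.33,-0.3,0,0,0],[-0.9,-0.33,-0.3,0,0,0],[-0.9,-0.33,-0.3,0,0,0],[-0.9,-0.33,-0.3,0,0,0],[-0.9,-0.33,-0.3,0,0,0]]' >/dev/null; python3 -m handwheel '[[-0.37,0,0,0,0,0],[-0.37,0,0,0,0,0],[-0.37,0,0,0,0,0],[-0.37,0,0,0,0,0]]' >/dev/null; python3 go.py -136 -86 30; python3 - <<'E'
from bench import viewer
import cv2
a=viewer.snapshot("top")[150:330,190:410,::-1];b=viewer.snapshot("side")[150:320,230:430,::-1]
cv2.imwrite("pics/p5.png",cv2.hconcat([cv2.resize(a,(440,360)),cv2.resize(b,(353,360))]))
E
```

```text
t 9.9 jig [-132.3  -83. ] z 0.0918 yaw-jig 1.560 F(jig) [-0.2 -0.3  0.1] q [-0.14 -0.06  1.75  0.    1.45  0.06]
shift [-0.016 -0.019  0.309] turn [ 0.004 -0.003 -0.021]
```

View pics/p5.png

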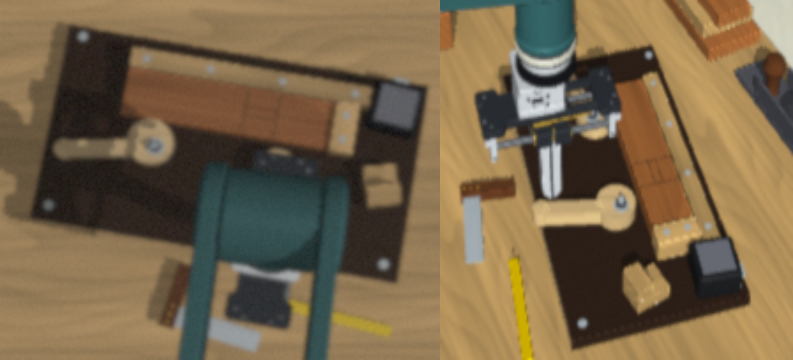

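The left lever lies closed and the rail is on the stop. In the side view the fingertip is at crop (552,195), 92 mm up, so lowering it brings it down on the lever's right side.

```bash
python3 -m handwheel '[[-0.02,-0.02,0.1,0,0,0],[-0.02,-0.02,0.2,0,0,0],[-0.02,-0.02,0.3,0,0,0],[-0.02,-0.02,0.3,0,0,0],[-0.02,-0.02,0.3,0,0,0]]' >/dev/null; python3 go.py; python3 arc.py -80 95 .3 .4 .5 .6 .7 .8 .9 1.0 1.1 1.2
```

```text
t 10.4 jig [-138.4  -85.8] z 0.0306 yaw-jig 1.564 F(jig) [ 0.4 -0.2 -0.3] q [-0.15 -0.02  1.83  0.    1.33  0.05]
0.3 [-130.  -72.] units [0.067 0.042]
0.4 [-129.  -63.] units [0.111 0.046]
0.5 [-127.  -55.] units [0.156 0.055]
0.6 [-125.  -46.] units [0.199 0.068]
0.7 [-121.  -37.] units [0.242 0.086]
0.8 [-117.  -29.] units [0.284 0.108]
0.9 [-111.  -21.] units [0.324 0.135]
1.0 [-105.  -13.] units [0.361 0.166]
1.1 [-98.  -7.] units [0.396 0.201]
1.2 [-90.  -0.] units [0.427 0.24 ]
```

```bash
python3 -m handwheel '[[0.067,0.042,0,0,0,0],[0.111,0.046,0,0,0,0],[0.156,0.055,0,0,0,0],[0.2,0.068,0,0,0,0],[0.242,0.086,0,0,0,0],[0.284,0.108,0,0,0,0],[0.324,0.135,0,0,0,0],[0.361,0.166,0,0,0,0],[0.396,0.2,0,0,0,0],[0.396,0.2,0,0,0,0]]' >/dev/null; python3 go.py; python3 arc.py -80 95 1.15 1.2 1.25 1.3 1.35 1.4 1.45
```

```text
t 11.2 jig [-95.8  -6.6] z 0.0314 yaw-jig 1.563 F(jig) [-0.6  0.4  0.2] q [0.01 0.11 1.7  0.   1.33 0.2 ]
1.15 [-94.  -3.] units [0.016 0.007]
1.2 [-90.  -0.] units [0.031 0.028]
1.25 [-86.   2.] units [0.045 0.049]
1.3 [-82.   5.] units [0.058 0.07 ]
1.35 [-77.   7.] units [0.07  0.093]
1.4 [-72.  10.] units [0.081 0.117]
1.45 [-68.  11.] units [0.09  0.141]
```

```bash
python3 -m handwheel '[[0.016,0.007,0,0,0,0],[0.031,0.028,0,0,0,0],[0.038,0.039,0,0,0,0],[0.045,0.049,0,0,0,0],[0.052,0.06,0,0,0,0],[0.058,0.07,0,0,0,0],[0.058,0.07,0,0,0,0]]' >/dev/null; python3 go.py; python3 -m handwheel '[[0.006,0.011,0,0,0,0],[0.012,0.023,0,0,0,0],[0.017,0.035,0,0,0,0],[0.022,0.047,0,0,0,0],[0.022,0.047,0,0,0,0]]' >/dev/null; python3 go.py
```

```text
t 11.8 jig [-82.6   3.4] z 0.0314 yaw-jig 1.562 F(jig) [-0.5 -0.9  1.3] q [0.02 0.15 1.66 0.   1.33 0.22]
t 12.2 jig [-74.6   6.9] z 0.0311 yaw-jig 1.562 F(jig) [-5.1 -4.1  2.8] q [ 0.02  0.17  1.64 -0.    1.34  0.22]
```

```bash
python3 -m handwheel '[[0.004,0.012,0,0,0,0],[0.008,0.024,0,0,0,0],[0.008,0.024,0,0,0,0]]' >/dev/null; python3 go.py;python3 -m handwheel '[[0.001,0.007,0,0,0,0],[0.002,0.014,0,0,0,0],[0.002,0.014,0,0,0,0],[0.002,0.014,0,0,0,0]]' >/dev/null; python3 go.py
```

```text
t 12.5 jig [-71.8   7.7] z 0.0309 yaw-jig 1.562 F(jig) [-8.3 -6.   6.3] q [ 0.02  0.18  1.62 -0.    1.35  0.22]
t 12.8 jig [-70.6   8.2] z 0.0308 yaw-jig 1.562 F(jig) [-12.9  -4.7   8.4] q [ 0.02  0.18  1.62 -0.    1.35  0.22]
```

```bash
python3 -m handwheel '[[0.001,0.006,0,0,0,0],[0.001,0.012,0,0,0,0],[0.001,0.012,0,0,0,0]]' >/dev/null; python3 go.py; python3 -m handwheel '[[0,-0.06,0,0,0,0],[0,-0.14,0,0,0,0],[0,-0.14,-0.3,0,0,0],[0,-0.14,-0.3,0,0,0],[0.8,-0.14,-0.3,0,0,0],[0.8,-0.14,-0.3,0,0,0],[0.8,-0.14,-0.3,0,0,0],[0.8,-0.14,-0.3,0,0,0],[0.8,-0.14,-0.3,0,0,0],[0.8,-0.14,-0.3,0,0,0]]' >/dev/null; python3 go.py -92 168 30
```

```text
t 13.1 jig [-69.4   8.6] z 0.0307 yaw-jig 1.562 F(jig) [-15.5  -3.9   9.6] q [0.02 0.19 1.61 0.   1.35 0.22]
t 13.9 jig [-90.  172.2] z 0.0912 yaw-jig 1.566 F(jig) [ 0.1 -0.4 -0.5] q [0.31 0.24 1.42 0.   1.48 0.5 ]
shift [-0.021 -0.01   0.306] turn [ 0.002 -0.002 -0.01 ]
```

```bash
python3 -m handwheel '[[-0.02,-0.01,0.15,0,0,0],[-0.02,-0.01,0.3,0,0,0],[-0.02,-0.01,0.3,0,0,0],[-0.02,0.02,0.3,0,0,0],[-0.02,0.05,0.3,0,0,0],[-0.02,0.07,0.3,0,0,0],[-0.02,0.085,0.3,0,0,0],[-0.02,0.095,0.3,0,0,0],[-0.02,0.095,0.3,0,0,0]]' >/dev/null; python3 go.py;python3 -m handwheel '[[0,0.01,0,0,0,0],[0,0.02,0,0,0,0],[0,0.02,0,0,0,0]]' >/dev/null; python3 go.py
```

```text
t 14.7 jig [-69.9 166.1] z 0.0330 yaw-jig 1.562 F(jig) [-0.5 -0.4  2.3] q [0.28 0.31 1.45 0.   1.37 0.48]
t 14.9 jig [-69.  166.3] z 0.0324 yaw-jig 1.563 F(jig) [-7.2 -0.5  6.6] q [0.28 0.32 1.45 0.   1.38 0.48]
```

```bash
python3 -m handwheel '[[0,0.01,0,0,0,0],[0,0.02,0,0,0,0],[0,0.02,0,0,0,0]]' >/dev/null; python3 go.py;python3 -m handwheel '[[0,0.01,0,0,0,0],[0,0.016,0,0,0,0],[0,0.016,0,0,0,0]]' >/dev/null; python3 go.py
```

```text
t 15.2 jig [-68.3 166.6] z 0.0323 yaw-jig 1.564 F(jig) [-12.9  -0.4  11.5] q [0.28 0.33 1.44 0.01 1.39 0.48]
t 15.4 jig [-67.1 166.9] z 0.0321 yaw-jig 1.564 F(jig) [-18.2  -0.6  12.2] q [0.28 0.33 1.43 0.01 1.39 0.47]
```

Left re-tightened to 18 N. I draw clear and look.

```bash
python3 -m handwheel '[[0,-0.06,0,0,0,0],[0,-0.14,0,0,0,0],[0,-0.14,-0.3,0,0,0],[0,-0.14,-0.6,0,0,0],[0,-0.5,-0.7,0,0,0],[0,-0.9,-0.7,0,0,0],[0,-0.9,-0.7,0,0,0],[0,-0.9,-0.7,0,0,0],[0,-0.9,-0.7,0,0,0],[0,-0.9,-0.7,0,0,0]]' >/dev/null; python3 go.py; python3 - <<'E'
from bench import viewer
import cv2
a=viewer.snapshot("top")[150:330,195:415,::-1]
cv2.imwrite("pics/p6.png",cv2.resize(a,(733,600),interpolation=cv2.INTER_CUBIC))
E
```

```text
t 16.2 jig [-240.5  167.7] z 0.1728 yaw-jig 1.565 F(jig) [-0.1  0.7 -0.7] q [ 0.45 -0.07  1.59 -0.    1.61  0.65]
```

View pics/p6.png

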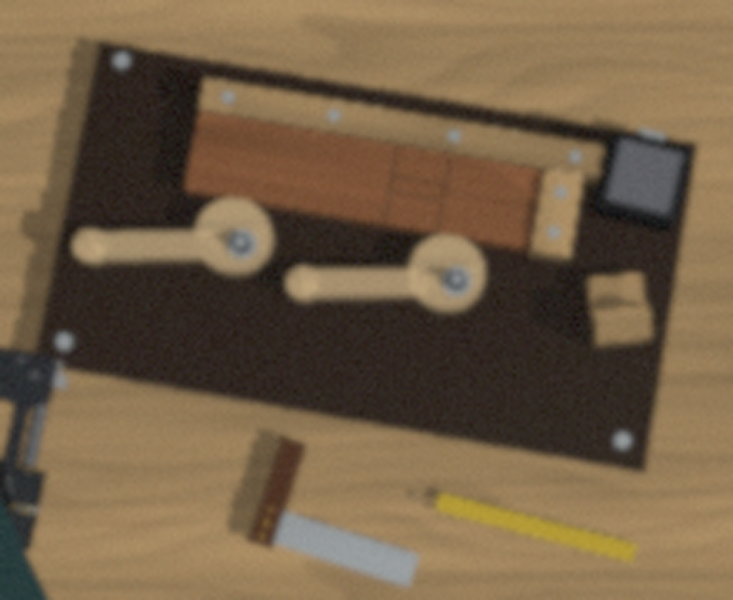

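Both levers lie at about 1.37 rad: left tip at (90,245) against its bolt at (240,242), right tip at (300,283) against its bolt at (456,279). The rail lies along the fence and touches the stop at (537,205), and the square, pencil, offcut and tape are where they were. I'm handing in.

```bash
python3 -c "
from bench import robot
print(robot.close_job())"
```

```text
the job is handed in; nothing more can be done
None
```

I handed the job in at about 16 s of the 58 s allowed. The last picture shows the rail against the stop and fence, and both cams were jammed with 16–18 N pushes at the levers. The tools in view are unmoved and the arm is clear; no verdict was returned.

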